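Stand the kaleidoscope up in its tip-up holder cup

TASK

Slide the clear kaleidoscope along its wooden trough until it is fully home in the yellow holder cup while the cup still lies down, then tip the cup up on its hinge so that the kaleidoscope is left standing upright in it. Leave the other toys where they are.

Things in the scene. Friction and masses are not known exactly. Their poses are not given: they have to be found in the camera images.
- kaleidoscope_mid (a point): Centre of the loose clear (whitish) acrylic kaleidoscope tube, 150 mm long, 44 mm diameter, 175-325 g; black eyepiece collar at one end, magenta band at the other. It starts lying in the trough, magenta end facing the cup's mouth and 20-50 mm short of it, free to slide. x axis: along the tube towards the eyepiece (outer) end; level at the start, up when it stands in the cup.
- cup_floor (a point): Centre of the inner floor of the yellow round cup (inner diameter 51 mm, outer 59, inner depth 59, floor 5 mm thick). It starts lying on its side, mouth facing the trough, its axis in line with the trough and 1 mm above the lying tube's axis. x axis: out of the mouth, level when lying, up when upright. Fully home, the kaleidoscope's centre is 75 mm from here along x.
- cup_hinge (a point): Middle of the cup's level hinge pin, 30 mm above the table; the pin runs across the trough. With the cup lying it is 15 mm below the cup's axis and 5 mm outside the inner floor. Same axes as cup_floor: x out of the mouth; y along the pin.
- cup_bar (a point): Centre of the blue crossbar (14 mm thick, 80 mm long, parallel to the hinge pin) on the yellow lever (26 x 10 mm) of the cup. Cup lying: the lever stands up, bar 170 mm above the table, 140 mm above the hinge, 35 mm from it towards the trough. Pushing it level, away from the trough (2-4 N), tips the cup up; the bar swings over and down to 140 mm beyond the hinge, 65 mm above the table.
- cup (a joint): Hinge angle of the cup, rad: 0 lying on its side (stop), 1.571 upright (stop). With the kaleidoscope home it falls back to lying if let go below about 0.75 and swings on by itself to upright, slowly, past about 1.25; in between friction may hold it. Pushing the tube hard (over 12 N) into the lying cup may start to tip it.
- stand: Fixed birch stand; origin on the table under the hinge pin, x axis along the trough from hinge to open outer end. Board 100 mm wide, 12 thick, from x -75 to 240 mm. Shallow V trough from x 66 to 235 between side rails 48 mm apart inside, 62 outside, tops 36 mm above the table. The lying tube's axis is 44 mm above the table; its outer end face can be pushed above the rails.
- rattle_cube_mid (a point): Centre of a loose maple rattle cube, 60 mm; bystander.
- spinning_top_mid (a point): Loose orange plastic spinning top standing on a blunt foot, 76 mm diameter, 82 mm tall; point on its axis 30 mm up; bystander.
- teether_ring_mid (a point): Centre of a loose teal teether ring lying flat, 92 mm outside, 56 mm inside, 16 mm thick; bystander.
- bell_ball_center (a point): Centre of a loose steel bell ball, 48 mm diameter, sitting inside the teether ring; bystander.

How it is judged:
By the outcome, as a careful person would: the job done as asked, in the order asked, and still so for the second after the job is handed in, with the robot touching nothing.
It also fails if it takes over 54 s, if anything falls off the work surface, if the arm or the gripper's body presses on something with over 40 N, if the wrist force passes 120 N, or if a joint passes its speed limit or range.

ROBOT

A 6-joint arm with a two-finger parallel gripper is mounted at the origin on the work surface. World frame = base frame: x ahead of the robot, y to its left, z up, the work surface at z = 0. Lengths are in mm, angles in rad, forces in N, time in s.
With the tool pointing down it reaches from about 350 to 775 mm from the base axis. Payload 7.3 kg.
Tool frame: the origin (TCP) lies at the very end of the fingers, on their centre line; the grasp point (between the pads) lies 19 mm behind it; x points along the fingers, y is the direction in which the jaws open and shut, and the axes are right-handed (so a half turn about x gives the same grasp; the last joint's range is limited). The gripper opens to 92 mm and grips with 3 to 60 N. Pads are 19 mm wide; open, the fingers measure 130 mm over their backs; the gripper's body (75 mm by 190 mm) begins 47 mm behind the grasp point.
Start: joints at [1.037, 0.342, 1.524, -0, 1.275, -0.146], TCP at [198.518, 486.041, 226.741] pointing down, gripper open.
Joint ranges: [-2.53, 2.53], [-0.77, 2.02], [0.04, 2.7], [-1, 4.14], [0.28, 2.66], [-3.11, 3.11]. Speed limits (rad/s): [2.57, 2.57, 3.14, 3.14, 3.14, 3.14].

INTERFACE

Orientations are given as [roll, pitch, yaw] about the fixed x, y, z axes, in that order (R = Rz(yaw) Ry(pitch) Rx(roll)).
In Python, from plant import sensors, capture, bot gives the robot as it stands.
- The arm moves only by the shell command python3 -m crank 'ROWS' [OPENING]. ROWS is JSON, a list of rows, each an object of numbers: "dx", "dy", "dz": the shift along the tool's x, y, z in cm; "spin": the turn about the tool's x in rad. A call has 1 to 20 rows; each row is the pose to reach, as a shift and turn from the pose commanded when the call began, along the tool's axes at that moment; what a row does not reach only later rows make up. A row lasts 1/12 s, in which the tool goes at most 41.7 mm and 7.16 degrees, less where a joint would pass 70% of its speed; a pose out of reach is approached as far as the arm can. A call with a gripper value outside its range is refused whole. OPENING is the opening in per cent of the stroke, from 0 (shut) to 100 (fully open), set as the call begins (- or left out, the last holds). The fingers move at their own pace and stop on an object; the grip force is fixed at half the most. Time passes only in rows, so rows that repeat a pose let the fingers close. It gives the time, the measured TCP pose, the force and the opening at its end, in the units of the state.
- sensors.get_obs(): the state, without advancing time (a new reading comes with each control period).
- capture(name): name is "side" or "top"; returns a dict with "frame" (420x560x3 uint8, blue, green, red), "vfov" (degrees; the focal length in pixels is half the picture's height over the tangent of half this angle, whatever the lens; pixels are square), "cx", "cy" (the principal point, pixels), "view" (4x4, takes a point from world to camera coordinates). Camera axes: x right, y down, z forward; pixel columns grow to the right and rows downward; lengths in mm; the calibration is good to about 2 mm. A picture is of the moment at which its call begins. There is no depth.
- bot.close_job(): hands the job in, once; it reports no verdict.
The state is a dict: "time": time; "joint_positions": joint angles; "dq": joint speeds; "tau": joint torques, N m; "tool_pos": TCP position; "tcp_rot": TCP orientation; "contact_force": force on the tool from outside, world axes, zero at the start; "moment": the same for the moment, N m; "grip_width": finger opening in mm.
Only numpy, scipy, OpenCV 4.12 (cv2) and the standard library are available. Lean on these libraries where they do the work, as an engineer would, in place of code of your own. Each camera call takes 0.05 s, during which the arm holds its last target.

## Working session

There is one attempt and no reset: what is moved stays moved. The work goes in short steps, Python scripts to look and compute and a shell command to move; the robot and the scene stay as the last step left them, time stands still between calls to the robot, and variables do not carry over. Pictures are saved under pics/ and viewed, and the job is handed in when it is done.

```bash
mkdir -p pics; ls; python3 - <<'E'
from plant import sensors, capture
import cv2,numpy as np
for n in("side","top"):
    c=capture(n);cv2.imwrite(f"pics/{n}0.png",c["frame"]);np.save(f"{n}_view.npy",c["view"]);print(n,c["vfov"],c["cx"],c["cy"],np.round(c["view"],3).tolist())
o=sensors.get_obs();print(o)
E
```

```text
pics
side 56.653216530034 283.2568594806626 213.6880438598856 [[0.831, -0.556, -0.006, -436.715], [-0.329, -0.482, -0.812, 289.041], [0.449, 0.677, -0.583, 492.099], [0.0, 0.0, 0.0, 1.0]]
top 42.58970547524325 270.64003871435017 224.7778653044881 [[-0.011, -1.0, 0.015, 19.773], [-0.998, 0.01, -0.057, 533.856], [0.057, -0.015, -0.998, 992.119], [0.0, 0.0, 0.0, 1.0]]
{'time': 0.1, 'joint_positions': array([ 1.03700153e+00,  3.42664399e-01,  1.52490535e+00,  1.16236259e-05,
        1.27544587e+00, -1.46024341e-01]), 'dq': array([-0.00026087, -0.00440902, -0.00211857, -0.00035273,  0.00110414,
       -0.00076709]), 'tau': array([ 9.05940869e-04, -4.32004809e+01, -2.44694424e+01,  7.18954951e-02,
        5.26627118e-02, -7.40117343e-05]), 'tool_pos': array([198.31355806, 485.70424516, 226.11422276]), 'tcp_rot': array([-1.72463203,  1.56937332, -2.11240588]), 'contact_force': array([-0.09551166,  0.03886938, -0.39794048]), 'moment': array([ 0.01033951, -0.00468925, -0.06669565]), 'grip_width': 91.63321414138788}
```

View pics/side0.png

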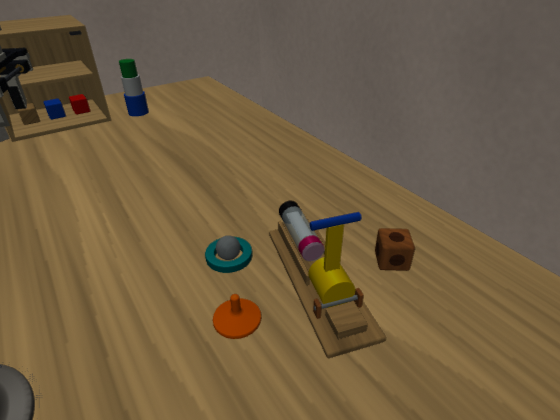

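View pics/top0.png

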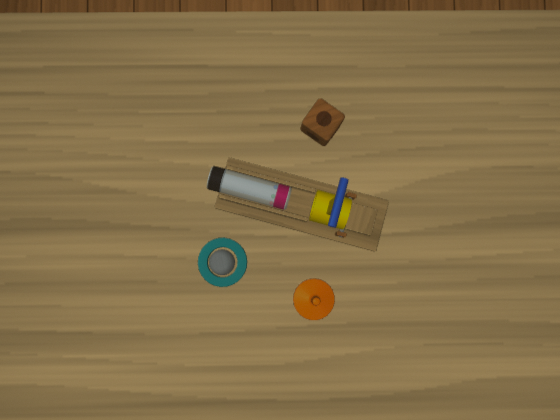

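Side: the trough runs from (290,210) at the eyepiece to (345,320) at the cup, with the blue bar at (335,221). Top: eyepiece at (216,179), magenta band at (282,197), cup at (331,209), bar at (339,203), ring at (222,262), top at (314,299) and cube at (323,122).

```bash
cat > h.py <<'E'
import numpy as np,cv2
from plant import sensors,capture
def ray(c,u,v):
    f=c["frame"].shape[0]/2/np.tan(np.radians(c["vfov"])/2)
    V=np.array(c["view"]);R=V[:3,:3];t=V[:3,3]
    return -R.T@t, R.T@np.array([(u-c["cx"])/f,(v-c["cy"])/f,1])
def onz(c,p,z):
    o,d=ray(c,*p);return o+d*(z-o[2])/d[2]
def tri(c1,p1,c2,p2):
    o1,d1=ray(c1,*p1);o2,d2=ray(c2,*p2)
    d1/=np.linalg.norm(d1);d2/=np.linalg.norm(d2)
    A=np.stack([d1,-d2],1);s=np.linalg.lstsq(A,o2-o1,rcond=None)[0]
    a=o1+s[0]*d1;b=o2+s[1]*d2;return (a+b)/2,np.linalg.norm(a-b)
def proj(c,P):
    f=c["frame"].shape[0]/2/np.tan(np.radians(c["vfov"])/2)
    V=np.array(c["view"]);q=V[:3,:3]@np.array(P)+V[:3,3];return np.round([c["cx"]+f*q[0]/q[2],c["cy"]+f*q[1]/q[2]],1)
R={"blue":((105,150,60),(130,255,255)),"yel":((22,200,90),(33,255,255)),"mag":((150,120,60),(175,255,255)),"teal":((85,150,60),(100,255,255)),"orange":((5,220,120),(14,255,255))}
def blob(c,n,roi=None):
    h=cv2.cvtColor(c["frame"],cv2.COLOR_BGR2HSV)
    lo,hi=R[n]; m=cv2.inRange(h,lo,hi)
    if roi: 
        k=np.zeros_like(m);k[roi[1]:roi[3],roi[0]:roi[2]]=255;m&=k
    cs,_=cv2.findContours(m,cv2.RETR_EXTERNAL,cv2.CHAIN_APPROX_NONE)
    if not cs:return None
    b=max(cs,key=cv2.contourArea);M=cv2.moments(b)
    return cv2.minAreaRect(b)
E
python3 - <<'E'
from h import *
s=capture("side");t=capture("top")
T={n:blob(t,n) for n in R};S={n:blob(s,n,(180,180,450,400)) for n in R}
for n in R: print(n,T[n],S[n])
p,e=tri(t,T["blue"][0],s,S["blue"][0]);print("bar tri",p,e)
print("bar plane",onz(t,T["blue"][0],170))
for n,b in T.items():
    if n=="blue":
        for q in cv2.boxPoints(b):print(onz(t,q,170))
print("mag",onz(t,T["mag"][0],66),"tri",tri(t,T["mag"][0],s,S["mag"][0]))
print("ring",onz(t,T["teal"][0],12),"top",onz(t,T["orange"][0],50))
# black collar
h=cv2.cvtColor(t["frame"],cv2.COLOR_BGR2HSV);m=cv2.inRange(h,(0,0,0),(180,255,50));m[:140]=0;m[250:]=0;m[:,260:]=0
cs,_=cv2.findContours(m,0,1);b=max(cs,key=cv2.contourArea);r=cv2.minAreaRect(b);print(r)
for q in cv2.boxPoints(r):print(q,onz(t,q,44))
x=t["frame"][140:270,190:400];cv2.imwrite("pics/t1.png",cv2.resize(x,None,fx=3.8,fy=3.8,interpolation=cv2.INTER_CUBIC))
x=s["frame"][190:355,200:420];cv2.imwrite("pics/s1.png",cv2.resize(x,None,fx=3.6,fy=3.6,interpolation=cv2.INTER_CUBIC))
E
```

```text
blue ((337.80499267578125, 201.98133850097656), (7.08572244644165, 49.02031707763672), 14.931418418884277) ((335.2691955566406, 220.34617614746094), (7.452413558959961, 50.59796142578125), 78.69007110595703)
yel ((321.5000305175781, 207.0), (19.402849197387695, 31.28709602355957), 14.03624439239502) ((329.5000305175781, 274.0), (36.224300384521484, 32.199378967285156), 63.43495178222656)
mag ((280.8238220214844, 196.03439331054688), (10.812813758850098, 23.177961349487305), 15.52410888671875) ((308.7930908203125, 242.4827423095703), (12.627283096313477, 23.397611618041992), 68.19859313964844)
teal ((222.5, 261.5), (47.0, 47.0), 90.0) ((227.95956420898438, 252.5752716064453), (27.30501937866211, 46.172035217285156), 84.5596694946289)
orange ((324.5168762207031, 298.364013671875), (32.422447204589844, 18.628910064697266), 75.25643920898438) ((236.40985107421875, 317.5082092285156), (36.21429443359375, 47.44072723388672), 84.80557250976562)
bar tri [560.22568341 -90.31423509 170.53380079] 0.25231038156562785
bar plane [560.38089379 -90.46589884 170.        ]
[524.31027859 -74.35923476 170.        ]
[599.66842411 -95.78642546 170.        ]
[ 596.64704142 -106.6598574   170.        ]
[521.30574694 -85.17411485 170.        ]
mag [582.21664729  -3.66465634  66.        ] tri (array([582.08896533,  -3.25722708,  57.11963759]), np.float64(2.628919076564724))
ring [466.4828352  104.75874539  12.        ] top [398.89963024 -80.42408338  50.        ]
((215.40383911132812, 178.51922607421875), (11.577164649963379, 22.891210556030273), 15.255120277404785)
[206.8077  188.03847] [600.50408724 130.14424197  44.        ]
[212.83076 165.95384] [640.92510883 119.01158076  44.        ]
[223.99998 168.99998] [635.15425646  98.69024613  44.        ]
[217.97691 191.08461] [594.74855552 109.87395679  44.        ]
```

View pics/t1.png

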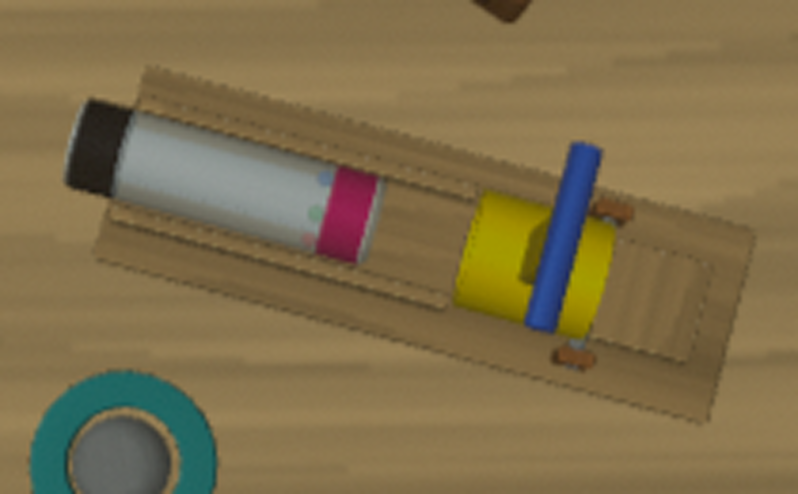

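View pics/s1.png

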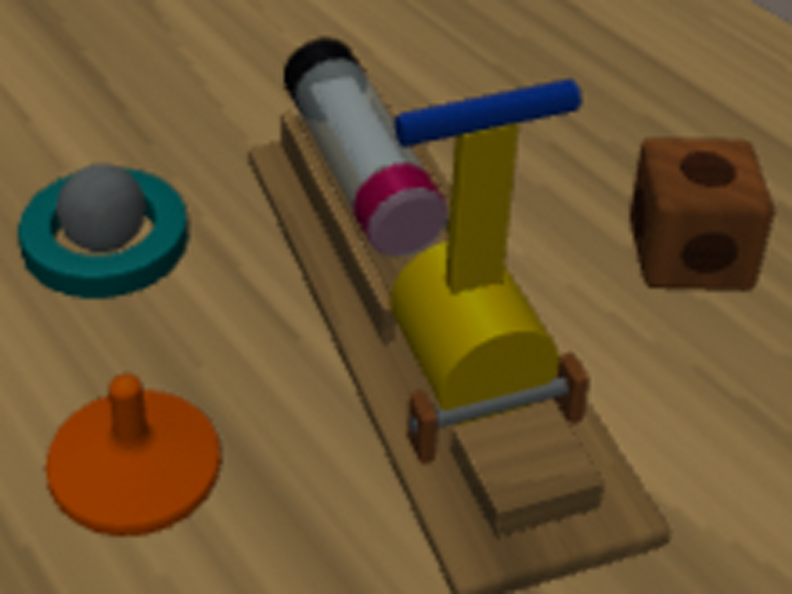

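```bash
cat >> h.py <<'E'
from scipy.spatial.transform import Rotation as Ro
YAW=1.295;H=np.array([550.7,-124.1])
A=np.array([np.cos(YAW),np.sin(YAW)]);B=np.array([A[1],-A[0]])
def W(sx,sy,z): return np.append(H+A*sx+B*sy,z)
def tool():
    o=sensors.get_obs();return np.array(o["tool_pos"]),Ro.from_euler("xyz",o["tcp_rot"]).as_matrix(),o
def stand(p): d=np.array(p)[:2]-H;return np.round([d@A,d@B,p[2]],1)
def go(P):
    p,M,o=tool();d=M.T@(np.array(P)-p)/10
    # spin to bring tool y to +-B
    y=M[:,1];b=np.append(B,0);c=[]
    for s in(1,-1):
        c.append(np.arctan2(np.dot(np.cross(y,s*b),M[:,0]),np.dot(y,s*b)))
    print("dxyz cm",np.round(d,2),"spin",np.round(c,3),"stand",stand(p),"F",np.round(o["contact_force"],1),"w",round(o["grip_width"],1),"t",o["time"],"j",np.round(o["joint_positions"],2))
E
python3 - <<'E'
from h import *
p,M,o=tool();print(np.round(M,3))
go(W(300,0,150)); print(W(300,0,150))
t=capture("top");s=capture("side")
for sx,sy,z in [(-75,50,12),(-75,-50,12),(240,50,12),(240,-50,12),(258,0,66),(35,40,170)]: print(proj(t,W(sx,sy,z)),proj(s,W(sx,sy,z)))
E
```

```text
[[-0.     0.378  0.926]
 [-0.001  0.926 -0.378]
 [-1.    -0.001 -0.   ]]
dxyz cm [  7.63 -13.32  52.33] spin [ 1.459 -1.683] stand [ 490.9 -505.1  226.3] F [-0.2  0.8 -0.3] w 91.6 t 0.2 j [ 1.04  0.34  1.52  0.    1.28 -0.15]
[632.39397672 164.56259572 150.        ]
[389.1 200.2] [387.  336.7]
[375.9 251.4] [327.4 354.5]
[228.  156.4] [312.3 221.1]
[213.8 207.4] [268.1 230.1]
[208.9 175. ] [287.9 200.1]
[344.2 177.9] [359.5 215.7]
```

```bash
python3 -m crank '[{"dx":1,"dy":-2,"dz":4,"spin":0.1},{"dx":2,"dy":-3,"dz":8,"spin":0.2},{"dx":2,"dy":-4,"dz":12,"spin":0.32},{"dx":3,"dy":-5,"dz":16,"spin":0.44},{"dx":3,"dy":-6,"dz":20,"spin":0.56},{"dx":4,"dy":-7,"dz":24,"spin":0.68},{"dx":4,"dy":-8,"dz":28,"spin":0.8},{"dx":5,"dy":-9,"dz":32,"spin":0.92},{"dx":6,"dy":-10,"dz":36,"spin":1.04},{"dx":7,"dy":-11,"dz":40,"spin":1.16},{"dx":7.6,"dy":-12,"dz":44,"spin":1.28},{"dx":7.6,"dy":-13,"dz":48,"spin":1.4},{"dx":7.6,"dy":-13.3,"dz":52.3,"spin":1.459},{"dx":7.6,"dy":-13.3,"dz":52.3,"spin":1.459},{"dx":7.6,"dy":-13.3,"dz":52.3,"spin":1.459},{"dx":7.6,"dy":-13.3,"dz":52.3,"spin":1.459},{"dx":7.6,"dy":-13.3,"dz":52.3,"spin":1.459},{"dx":7.6,"dy":-13.3,"dz":52.3,"spin":1.459}]' 0
python3 -c "
from h import *
go(W(300,0,42))"
```

```text
time: 1.8
tool_pos: [631.1, 166.5, 151.1]
tcp_rot: [-1.84, 1.57, 2.598]
contact_force: [-0.9, 0.6, 0.3]
grip_width: 0.7
dxyz cm [10.91  0.18  0.15] spin [ 2.00e-03 -3.14e+00] stand [301.5  -1.8 151.1] F [-0.9  0.6  0.3] w 0.7 t 1.8 j [0.14 0.64 1.24 0.   1.26 0.41]
```

```bash
python3 -m crank '[{"dx":3,"dy":0.1},{"dx":6,"dy":0.1},{"dx":9,"dy":0.1},{"dx":10.8,"dy":0.1},{"dx":10.8,"dy":0.1},{"dx":10.8,"dy":0.1},{"dx":10.8,"dy":0.1}]'
python3 - <<'E'
from h import *
go(W(155+9.5,0,42))
t=capture("top");cv2.imwrite("pics/t2.png",cv2.resize(t["frame"][130:270,170:400],None,fx=3.4,fy=3.4))
s=capture("side");cv2.imwrite("pics/s2.png",cv2.resize(s["frame"][150:340,200:420],None,fx=3,fy=3))
E
```

```text
dxyz cm [10.91  0.15 13.7 ] spin [ 2.00e-03 -3.14e+00] stand [301.5  -1.8 151.1] F [-0.9  0.6  0.3] w 0.7 t 1.8 j [0.14 0.64 1.24 0.   1.26 0.41]invalid input at $[0]: expected keys dx, dy, dz, spin
```

View pics/s2.png

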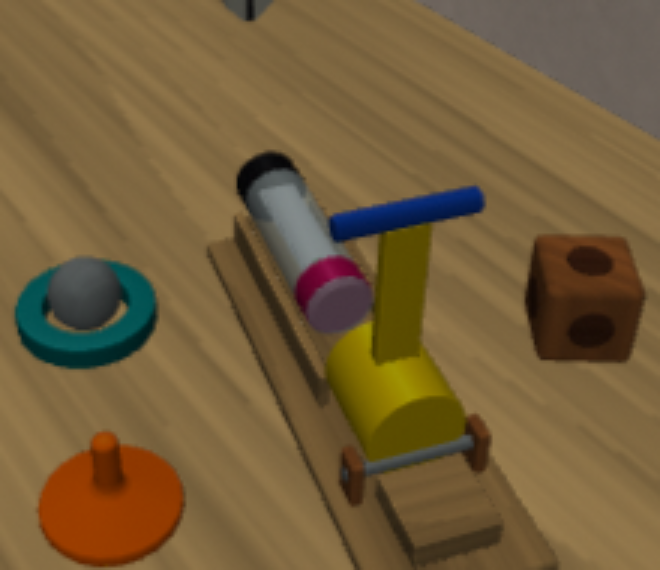

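View pics/t2.png

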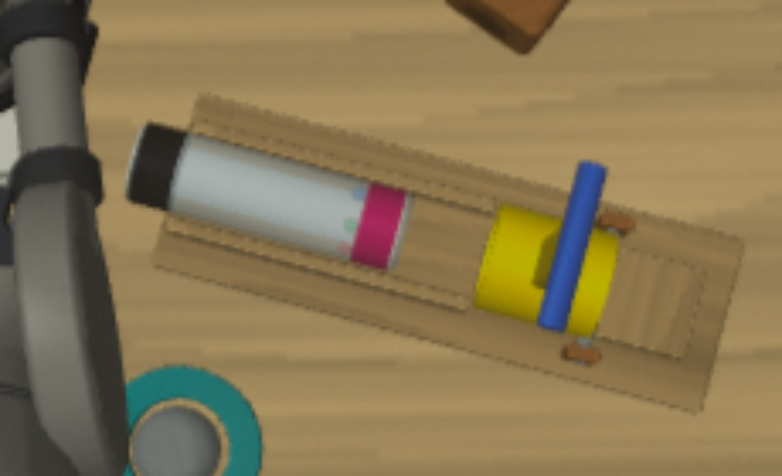

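The call was refused because every row needs all four keys. The scene hasn't changed, and the gripper waits clear beyond the eyepiece (fingertip at about (245,10) in the side crop).

```bash
python3 -m crank '[{"dx":3,"dy":0.1,"dz":0,"spin":0},{"dx":6,"dy":0.1,"dz":0,"spin":0},{"dx":9,"dy":0.1,"dz":0,"spin":0},{"dx":10.8,"dy":0.1,"dz":0,"spin":0},{"dx":10.8,"dy":0.1,"dz":0,"spin":0},{"dx":10.8,"dy":0.1,"dz":0,"spin":0},{"dx":10.8,"dy":0.1,"dz":0,"spin":0}]'
python3 - <<'E'
from h import *
go(W(155+9.5,0,42))
t=capture("top");cv2.imwrite("pics/t3.png",cv2.resize(t["frame"][130:270,170:400],None,fx=3.4,fy=3.4))
s=capture("side");cv2.imwrite("pics/s3.png",cv2.resize(s["frame"][150:340,200:420],None,fx=3,fy=3))
E
```

```text
time: 2.48
tool_pos: [634.2, 165.5, 44.6]
tcp_rot: [2.019, 1.568, 0.173]
contact_force: [0.8, -0.5, 0.4]
grip_width: 0.6
dxyz cm [ 0.24 -0.16 13.69] spin [ 0.    -3.141] stand [301.4   1.5  44.6] F [ 0.8 -0.5  0.4] w 0.6 t 2.4833 j [0.14 0.75 1.35 0.   1.04 0.41]
```

View pics/s3.png

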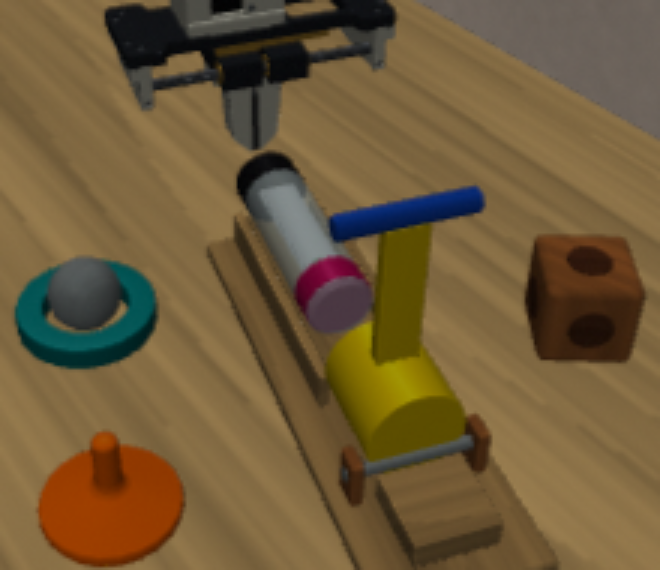

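The closed fingertips sit at (252,140) in the side crop, centred behind the black eyepiece at (267,165). Now I'll start the push.

```bash
python3 -m crank '[{"dx":0.25,"dy":-0.1,"dz":1.0,"spin":0},{"dx":0.25,"dy":-0.1,"dz":2.0,"spin":0},{"dx":0.25,"dy":-0.1,"dz":2.8,"spin":0},{"dx":0.25,"dy":-0.1,"dz":3.2,"spin":0},{"dx":0.25,"dy":-0.1,"dz":3.6,"spin":0},{"dx":0.25,"dy":-0.1,"dz":4.0,"spin":0},{"dx":0.25,"dy":-0.1,"dz":4.5,"spin":0},{"dx":0.25,"dy":-0.1,"dz":5.0,"spin":0},{"dx":0.25,"dy":-0.1,"dz":5.5,"spin":0},{"dx":0.25,"dy":-0.1,"dz":6.0,"spin":0},{"dx":0.25,"dy":-0.1,"dz":6.5,"spin":0},{"dx":0.25,"dy":-0.1,"dz":7.0,"spin":0},{"dx":0.25,"dy":-0.1,"dz":7.5,"spin":0},{"dx":0.25,"dy":-0.1,"dz":8.0,"spin":0},{"dx":0.25,"dy":-0.1,"dz":8.0,"spin":0}]'
python3 - <<'E'
from h import *
go(W(155+9.5,0,42))
t=capture("top");cv2.imwrite("pics/t4.png",cv2.resize(t["frame"][130:270,170:400],None,fx=3.4,fy=3.4))
s=capture("side");cv2.imwrite("pics/s4.png",cv2.resize(s["frame"][150:340,200:420],None,fx=3,fy=3))
E
```

```text
time: 3.83
tool_pos: [610.4, 86.9, 40.3]
tcp_rot: [0.252, 1.57, -1.595]
contact_force: [0.8, 0.5, 0.5]
grip_width: 0.3
dxyz cm [-0.17  0.    5.48] spin [-1.000e-03  3.141e+00] stand [219.3   0.   40.3] F [0.8 0.5 0.5] w 0.3 t 3.8333 j [ 0.02  0.7   1.47 -0.    0.97  0.29]
```

View pics/s4.png

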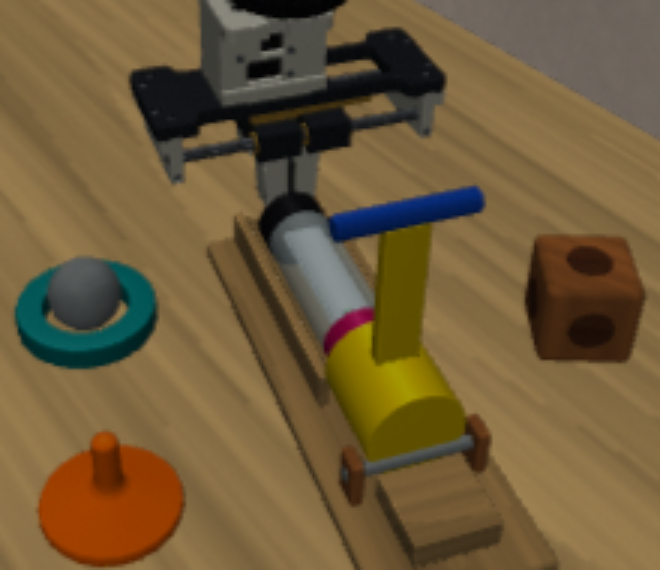

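The tube is entering the cup, with the magenta band at the mouth at (350,330), and nothing else has moved. I'll push on, slower.

```bash
python3 -m crank '[{"dx":-0.1,"dy":0,"dz":0.4,"spin":0},{"dx":-0.1,"dy":0,"dz":0.8,"spin":0},{"dx":-0.1,"dy":0,"dz":1.2,"spin":0},{"dx":-0.1,"dy":0,"dz":1.6,"spin":0},{"dx":-0.1,"dy":0,"dz":2.0,"spin":0},{"dx":-0.1,"dy":0,"dz":2.4,"spin":0},{"dx":-0.1,"dy":0,"dz":2.8,"spin":0},{"dx":-0.1,"dy":0,"dz":3.2,"spin":0},{"dx":-0.1,"dy":0,"dz":3.6,"spin":0},{"dx":-0.1,"dy":0,"dz":4.0,"spin":0},{"dx":-0.1,"dy":0,"dz":4.3,"spin":0},{"dx":-0.1,"dy":0,"dz":4.6,"spin":0},{"dx":-0.1,"dy":0,"dz":4.8,"spin":0},{"dx":-0.1,"dy":0,"dz":4.8,"spin":0},{"dx":-0.1,"dy":0,"dz":4.8,"spin":0}]'
python3 - <<'E'
from h import *
go(W(155+9.5,0,42))
E
```

```text
time: 5.18
tool_pos: [597.4, 41.7, 41.2]
tcp_rot: [-0.329, 1.57, -2.176]
contact_force: [-0.4, 0.4, 0.7]
grip_width: 0.6
dxyz cm [-0.08  0.02  0.78] spin [-0.     3.141] stand [172.3  -0.2  41.2] F [-0.4  0.4  0.7] w 0.6 t 5.1833 j [-0.06  0.67  1.53 -0.    0.94  0.22]
```

```bash
python3 -m crank '[{"dx":0,"dy":0,"dz":0.1,"spin":0},{"dx":0,"dy":0,"dz":0.2,"spin":0},{"dx":0,"dy":0,"dz":0.3,"spin":0},{"dx":0,"dy":0,"dz":0.4,"spin":0},{"dx":0,"dy":0,"dz":0.4,"spin":0},{"dx":0,"dy":0,"dz":0.4,"spin":0}]'; python3 -c "
from h import *
go(W(164.5,0,42))"
python3 -m crank '[{"dx":0,"dy":0,"dz":0.1,"spin":0},{"dx":0,"dy":0,"dz":0.2,"spin":0},{"dx":0,"dy":0,"dz":0.2,"spin":0},{"dx":0,"dy":0,"dz":0.2,"spin":0}]'; python3 -c "
from h import *
go(W(164.5,0,42))"
```

```text
time: 5.68
tool_pos: [596.4, 38.1, 41.2]
tcp_rot: [3.109, 1.571, 1.263]
contact_force: [-0.5, 1.5, 0.5]
grip_width: 0.3
dxyz cm [-0.08  0.02  0.4 ] spin [-0.     3.141] stand [168.5  -0.2  41.2] F [-0.5  1.5  0.5] w 0.3 t 5.6833 j [-0.06  0.67  1.53  0.    0.94  0.21]
time: 6.02
tool_pos: [595.8, 36.1, 41.2]
tcp_rot: [0.16, 1.571, -1.687]
contact_force: [-1.3, 2.4, 0.8]
grip_width: 0.5
dxyz cm [-0.08  0.02  0.2 ] spin [-0.     3.141] stand [166.5  -0.2  41.2] F [-1.3  2.4  0.8] w 0.5 t 6.0167 j [-0.07  0.67  1.54 -0.    0.94  0.21]
```

```bash
python3 -m crank '[{"dx":0,"dy":0,"dz":0.1,"spin":0},{"dx":0,"dy":0,"dz":0.15,"spin":0},{"dx":0,"dy":0,"dz":0.15,"spin":0},{"dx":0,"dy":0,"dz":0.15,"spin":0}]'; python3 - <<'E'
from h import *
go(W(164.5,0,42))
t=capture("top");print("bar",onz(t,blob(t,"blue")[0],170))
cv2.imwrite("pics/t5.png",cv2.resize(t["frame"][130:270,170:400],None,fx=3.4,fy=3.4))
s=capture("side");cv2.imwrite("pics/s5.png",cv2.resize(s["frame"][150:340,200:420],None,fx=3,fy=3))
E
```

```text
time: 6.35
tool_pos: [595.5, 35.2, 41.3]
tcp_rot: [2.974, 1.57, 1.128]
contact_force: [0.9, 5.0, 0.5]
grip_width: 0.3
dxyz cm [-0.07  0.02  0.09] spin [-0.     3.141] stand [165.4  -0.2  41.3] F [0.9 5.  0.5] w 0.3 t 6.35 j [-0.07  0.67  1.54  0.    0.94  0.21]
bar [560.1912929  -90.57145682 170.        ]
```

View pics/s5.png

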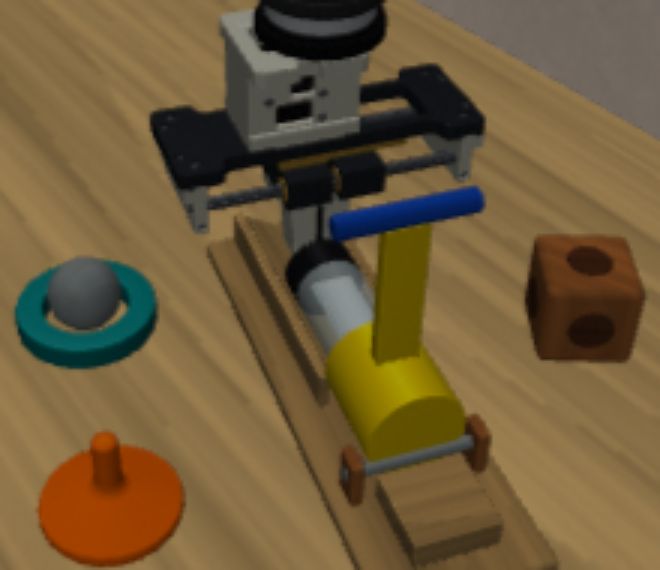

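The force has risen to 5 N within 1 mm of the computed home position, and the bar hasn't moved. One more small nudge should confirm it.

```bash
python3 -m crank '[{"dx":0,"dy":0,"dz":0.05,"spin":0},{"dx":0,"dy":0,"dz":0.05,"spin":0},{"dx":0,"dy":0,"dz":0.05,"spin":0}]'; python3 -c "
from h import *
go(W(164.5,0,42))"
```

```text
time: 6.7
tool_pos: [595.5, 35.1, 41.3]
tcp_rot: [2.969, 1.57, 1.122]
contact_force: [1.2, 6.7, 0.5]
grip_width: 0.5
dxyz cm [-0.07  0.02  0.09] spin [-0.     3.141] stand [165.4  -0.2  41.3] F [1.2 6.7 0.5] w 0.5 t 6.7 j [-0.07  0.67  1.54  0.    0.94  0.2 ]
```

```bash
python3 -m crank '[{"dx":0,"dy":0,"dz":-0.8,"spin":0},{"dx":0,"dy":0,"dz":-1.6,"spin":0},{"dx":-3,"dy":0,"dz":-1.6,"spin":0},{"dx":-6,"dy":0,"dz":-1.6,"spin":0},{"dx":-9,"dy":0,"dz":-1.6,"spin":0},{"dx":-10.9,"dy":0,"dz":-1.6,"spin":0},{"dx":-10.9,"dy":0,"dz":-1.6,"spin":0},{"dx":-10.9,"dy":0,"dz":-1.6,"spin":0}]' 54; python3 - <<'E'
from h import *
go(W(66,0,150))
t=capture("top");print("bar",stand(onz(t,blob(t,"blue")[0],170)))
cv2.imwrite("pics/t6.png",cv2.resize(t["frame"][130:270,170:400],None,fx=3.4,fy=3.4))
s=capture("side");cv2.imwrite("pics/s6.png",cv2.resize(s["frame"][150:340,200:420],None,fx=3,fy=3))
h=cv2.cvtColor(s["frame"],cv2.COLOR_BGR2HSV)
for x in(155,160,165,190): print(x,proj(s,W(x,0,66)))
E
```

```text
time: 7.37
tool_pos: [600.2, 49.7, 151.1]
tcp_rot: [1.553, 1.568, -0.293]
contact_force: [0.8, -0.6, -0.4]
grip_width: 47.8
dxyz cm [ 0.11 -0.03 11.48] spin [ 0.    -3.141] stand [180.8   0.3 151.1] F [ 0.8 -0.6 -0.4] w 47.8 t 7.3667 j [-0.04  0.55  1.41 -0.    1.18  0.23]
bar [ 35.  -0. 170.]
155 [305.2 228.8]
160 [304.3 227.2]
165 [303.4 225.7]
190 [298.9 218.4]
```

View pics/s6.png

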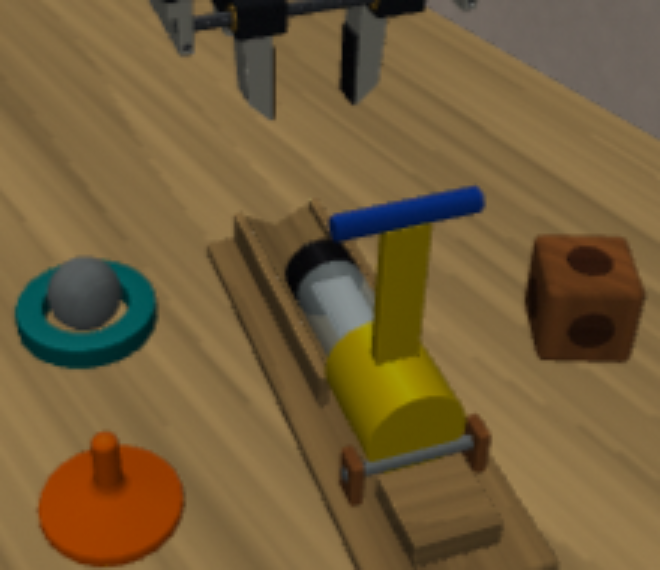

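View pics/t6.png

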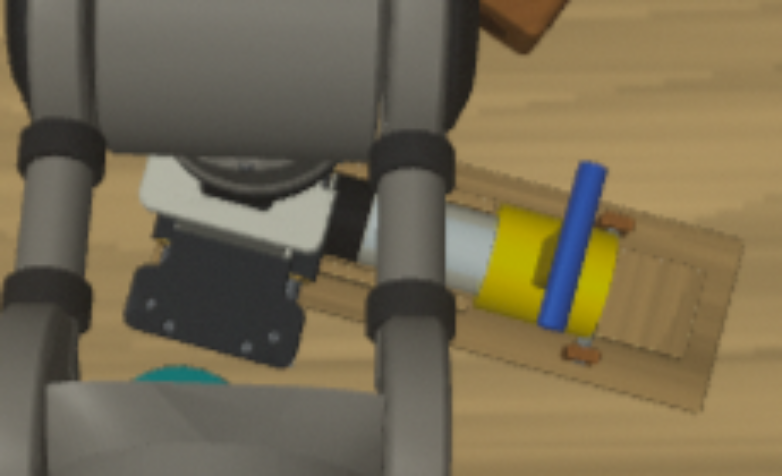

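The tube stayed home, its eyepiece rim at about (320,240) in the side crop, which matches the projected 155 mm. The bar is untouched at (407,213), and the fingers are 48 mm open. Next I'll straddle the lever behind the bar.

```bash
python3 -m crank '[{"dx":0.3,"dy":0,"dz":3,"spin":0},{"dx":0.3,"dy":0,"dz":6,"spin":0},{"dx":0.3,"dy":0,"dz":9,"spin":0},{"dx":0.3,"dy":0,"dz":11,"spin":0},{"dx":0.3,"dy":0,"dz":12,"spin":0},{"dx":0.3,"dy":0,"dz":12,"spin":0},{"dx":0.3,"dy":0,"dz":12,"spin":0}]'; python3 - <<'E'
from h import *
go(W(51.5,0,148))
p=stand(tool()[0])
for th in np.arange(0,1.55,0.1):
    x=35*np.cos(th)-140*np.sin(th)+16.5; z=30+140*np.cos(th)+35*np.sin(th)-22
    print(round(th,2),"dz",round((p[0]-x)/10,2),"dx",round((p[2]-z)/10,2))
s=capture("side");cv2.imwrite("pics/s7.png",cv2.resize(s["frame"][150:340,200:420],None,fx=3,fy=3))
E
```

```text
time: 8.05
tool_pos: [566.8, -65.5, 146.4]
tcp_rot: [-1.856, 1.569, 2.579]
contact_force: [-0.5, 0.3, -0.1]
grip_width: 49.8
dxyz cm [-0.16  0.05  0.93] spin [-1.00e-03  3.14e+00] stand [ 60.8  -0.5 146.4] F [-0.5  0.3 -0.1] w 49.8 t 8.05 j [-0.25  0.5   1.51  0.    1.13  0.03]
0.0 dz 0.93 dx -0.16
0.1 dz 2.35 dx -0.44
0.2 dz 3.78 dx -0.58
0.3 dz 5.22 dx -0.57
0.4 dz 6.66 dx -0.42
0.5 dz 8.07 dx -0.12
0.6 dz 9.45 dx 0.31
0.7 dz 10.77 dx 0.88
0.8 dz 12.03 dx 1.58
0.9 dz 13.22 dx 2.4
1.0 dz 14.32 dx 3.33
1.1 dz 15.32 dx 4.37
1.2 dz 16.21 dx 5.5
1.3 dz 16.98 dx 6.72
1.4 dz 17.63 dx 8.01
1.5 dz 18.15 dx 9.36
```

View pics/s7.png

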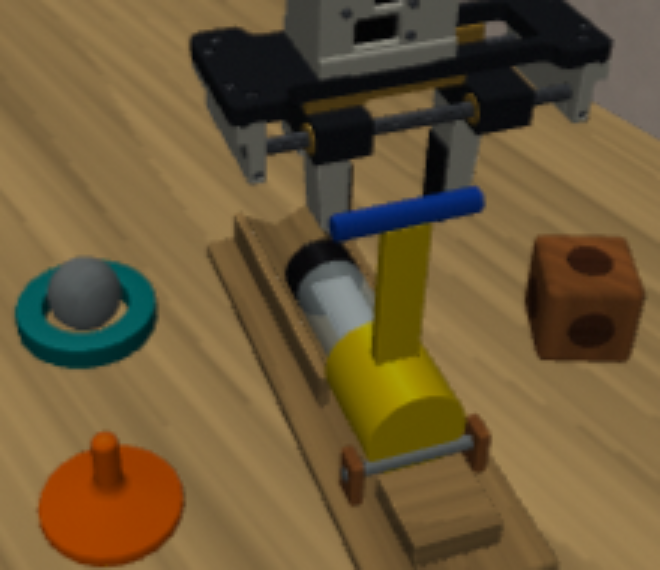

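The fingers are behind the bar on both sides of the lever, at (330,190) and (450,180). I'll tip the cup gently, first to about 0.5 rad.

```bash
python3 -m crank '[{"dx":-0.2,"dy":0,"dz":0.4,"spin":0},{"dx":-0.2,"dy":0,"dz":0.8,"spin":0},{"dx":-0.2,"dy":0,"dz":1.1,"spin":0},{"dx":-0.2,"dy":0,"dz":1.5,"spin":0},{"dx":-0.3,"dy":0,"dz":1.9,"spin":0},{"dx":-0.4,"dy":0,"dz":2.4,"spin":0},{"dx":-0.5,"dy":0,"dz":3,"spin":0},{"dx":-0.6,"dy":0,"dz":3.6,"spin":0},{"dx":-0.6,"dy":0,"dz":4.2,"spin":0},{"dx":-0.6,"dy":0,"dz":4.8,"spin":0},{"dx":-0.5,"dy":0,"dz":5.4,"spin":0},{"dx":-0.5,"dy":0,"dz":6,"spin":0},{"dx":-0.4,"dy":0,"dz":6.6,"spin":0},{"dx":-0.3,"dy":0,"dz":7.2,"spin":0},{"dx":-0.1,"dy":0,"dz":8,"spin":0}]'; python3 - <<'E'
from h import *
go(W(51.5,0,148))
s=capture("side");cv2.imwrite("pics/s8.png",cv2.resize(s["frame"][150:340,200:420],None,fx=3,fy=3))
E
```

```text
time: 9.35
tool_pos: [545.0, -143.2, 148.2]
tcp_rot: [2.082, 1.571, 0.235]
contact_force: [0.6, 0.7, 1.0]
grip_width: 50.1
dxyz cm [ 0.02  0.02 -7.15] spin [-0.     3.142] stand [-20.   -0.2 148.2] F [0.6 0.7 1. ] w 50.1 t 9.35 j [-0.39  0.48  1.53  0.    1.13 -0.12]
```

View pics/s8.png

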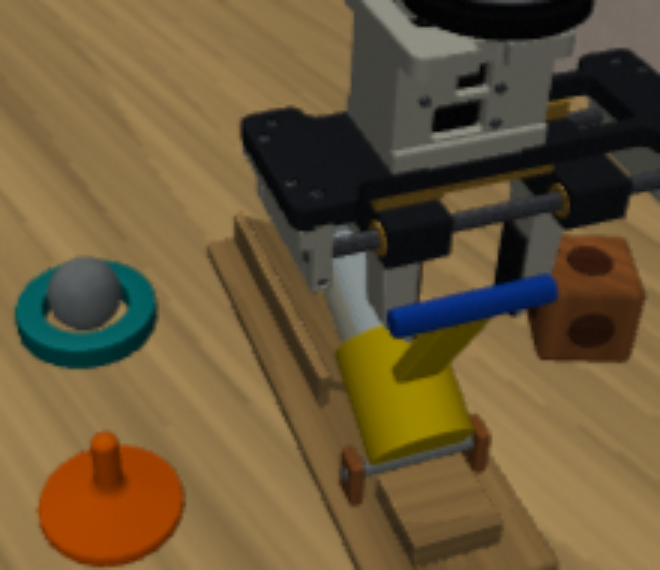

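The cup and tube tip together. I'll carry on along the arc to about 1.3 rad.

```bash
python3 -m crank '[{"dx":0.2,"dy":0,"dz":0.7,"spin":0},{"dx":0.45,"dy":0,"dz":1.4,"spin":0},{"dx":0.7,"dy":0,"dz":2.1,"spin":0},{"dx":1.0,"dy":0,"dz":2.7,"spin":0},{"dx":1.35,"dy":0,"dz":3.3,"spin":0},{"dx":1.7,"dy":0,"dz":3.95,"spin":0},{"dx":2.1,"dy":0,"dz":4.55,"spin":0},{"dx":2.5,"dy":0,"dz":5.15,"spin":0},{"dx":3.0,"dy":0,"dz":5.7,"spin":0},{"dx":3.45,"dy":0,"dz":6.25,"spin":0},{"dx":4.0,"dy":0,"dz":6.75,"spin":0},{"dx":4.5,"dy":0,"dz":7.25,"spin":0},{"dx":5.0,"dy":0,"dz":7.7,"spin":0},{"dx":5.6,"dy":0,"dz":8.15,"spin":0},{"dx":6.2,"dy":0,"dz":8.55,"spin":0},{"dx":6.8,"dy":0,"dz":8.9,"spin":0},{"dx":6.8,"dy":0,"dz":8.9,"spin":0}]'; python3 - <<'E'
from h import *
go(W(-123.5+5,0,43))
s=capture("side");cv2.imwrite("pics/s9.png",cv2.resize(s["frame"][150:340,200:420],None,fx=3,fy=3))
E
```

```text
time: 10.82
tool_pos: [520.1, -228.8, 78.8]
tcp_rot: [-1.735, 1.569, 2.7]
contact_force: [-0.4, -0.4, -0.4]
grip_width: 49.6
dxyz cm [3.58 0.1  0.95] spin [-1.000e-03  3.141e+00] stand [-109.1   -1.    78.8] F [-0.4 -0.4 -0.4] w 49.6 t 10.8167 j [-0.55  0.57  1.59 -0.    0.98 -0.27]
```

View pics/s9.png

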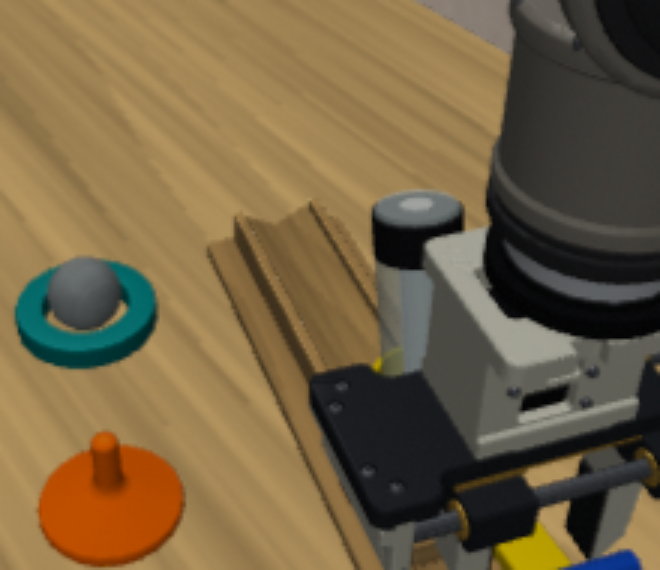

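The kaleidoscope already looks near vertical, with its eyepiece on top at (417,215). I'll hold, then lift the fingers straight out and back off.

```bash
python3 -m crank '[{"dx":0,"dy":0,"dz":0,"spin":0},{"dx":0,"dy":0,"dz":0,"spin":0},{"dx":0,"dy":0,"dz":0,"spin":0},{"dx":0,"dy":0,"dz":0,"spin":0},{"dx":0,"dy":0,"dz":0,"spin":0},{"dx":0,"dy":0,"dz":0,"spin":0},{"dx":0,"dy":0,"dz":0,"spin":0},{"dx":0,"dy":0,"dz":0,"spin":0},{"dx":0,"dy":0,"dz":0,"spin":0},{"dx":0,"dy":0,"dz":0,"spin":0}]'; python3 - <<'E'
from h import *
go(W(-118,0,43))
s=capture("side");print(proj(s,W(-140,0,65)),proj(s,W(-15,0,185)),blob(s,"blue",(200,200,560,420)))
cv2.imwrite("pics/s10.png",s["frame"])
E
```

```text
time: 11.7
tool_pos: [520.9, -228.3, 80.2]
tcp_rot: [-3.083, 1.571, 1.353]
contact_force: [0.4, -0.2, 0.3]
grip_width: 49.4
dxyz cm [3.72 0.03 0.96] spin [-0.     3.141] stand [-108.4   -0.3   80.2] F [ 0.4 -0.2  0.3] w 49.4 t 11.7 j [-0.55  0.57  1.59  0.    0.98 -0.27]
[384.8 361. ] [351.2 232.5] ((384.27325439453125, 361.2821044921875), (11.141860008239746, 58.57004928588867), 72.47443389892578)
```

View pics/s10.png

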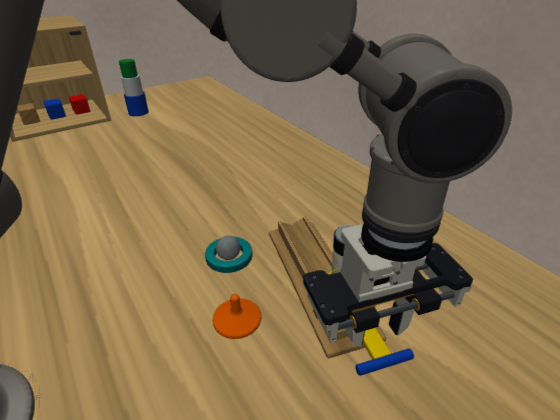

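The bar is at (384,361), exactly where it should be for an upright cup. I'll retreat straight up now.

```bash
python3 -m crank '[{"dx":-1,"dy":0,"dz":0,"spin":0},{"dx":-3,"dy":0,"dz":0,"spin":0},{"dx":-5,"dy":0,"dz":0,"spin":0},{"dx":-7,"dy":0,"dz":0,"spin":0},{"dx":-9,"dy":0,"dz":0,"spin":0},{"dx":-12,"dy":0,"dz":1,"spin":0},{"dx":-15,"dy":0,"dz":3,"spin":0},{"dx":-18,"dy":0,"dz":6,"spin":0},{"dx":-20,"dy":0,"dz":9,"spin":0},{"dx":-20,"dy":0,"dz":12,"spin":0},{"dx":-20,"dy":0,"dz":15,"spin":0},{"dx":-20,"dy":0,"dz":17,"spin":0},{"dx":-20,"dy":0,"dz":17,"spin":0},{"dx":-20,"dy":0,"dz":17,"spin":0},{"dx":-20,"dy":0,"dz":17,"spin":0}]'; python3 - <<'E'
from h import *
go(W(-118,0,43))
s=capture("side");t=capture("top");print(proj(s,W(-140,0,65)),blob(s,"blue",(200,200,560,420)))
print(proj(t,W(-15,0,185)),proj(s,W(-15,0,185)),proj(t,W(-140,0,65)),blob(t,"blue"))
print("ring",onz(t,blob(t,"teal")[0],12),"top",onz(t,blob(t,"orange")[0],50))
cv2.imwrite("pics/s11.png",s["frame"]);cv2.imwrite("pics/t11.png",t["frame"])
E
```

```text
time: 13.0
tool_pos: [474.7, -391.2, 280.5]
tcp_rot: [2.955, 1.57, 1.108]
contact_force: [0.1, 0.4, -0.9]
grip_width: 49.5
dxyz cm [ 23.76   0.03 -15.96] spin [-0.     3.141] stand [-277.7   -0.4  280.5] F [ 0.1  0.4 -0.9] w 49.5 t 13.0 j [-0.81  0.48  1.16  0.    1.5  -0.54]
[384.8 361. ] ((384.7039794921875, 361.1460876464844), (11.141860008239746, 57.66665267944336), 72.47443389892578)
[370.  209.5] [351.2 232.5] [424.3 233.7] ((424.7059326171875, 233.67649841308594), (6.063390731811523, 43.17134094238281), 14.03624439239502)
ring [466.4828352  104.75874539  12.        ] top [395.61047269 -76.49041666  50.        ]
```

View pics/s11.png

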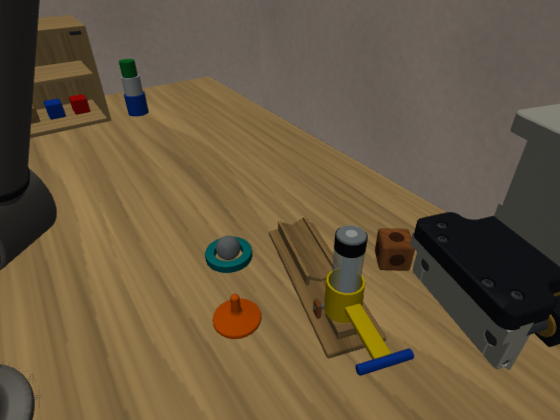

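View pics/t11.png

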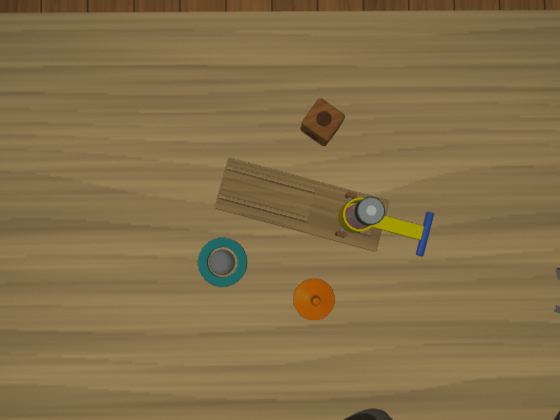

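The kaleidoscope stands upright in the cup: eyepiece on top at (351,236) in the side view and (370,210) in the top view. The bar is at its upright stop, and the bystanders sit where they started.

```bash
python3 -c "
from plant import bot
print(bot.close_job())"
```

```text
the job is handed in; nothing more can be done
None
```

The kaleidoscope is standing upright in the yellow cup, and I handed the job in at about 13 s of the 54 s allowed.

**What I did:** I pushed the tube along its trough with the closed fingers while the cup lay down. At the home position it stalled, with the force rising to about 7 N and the cup's bar unmoved. I then set the open fingers on either side of the lever and pushed the bar over along its arc to about 1.3 rad. The cup swung on to upright by itself, and I lifted the arm clear.

**Last checks:**
- **Cup:** the bar is within 1 pixel of its expected upright position in both views.
- **Tube:** its top is where a fully home, standing tube should be in the top view. In the side view I judged it by eye only, and it agrees within a few pixels.
- **Other toys:** the teether ring gave exactly the same position as at the start. The cube, bell ball and spinning top look unmoved by eye.
- **One disagreement:** the spinning top's measured position differs by about 5 mm from my first reading. I put this down to a patchy first colour mask, as it sits at the same pixels in the first and last pictures.
- **One refused call:** a move with missing row keys was rejected early on; nothing moved.

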